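Clear a pile of bench supplies to their places

ROBOT

A 6-joint arm with a two-finger parallel gripper is mounted at the origin on a cart in front of the work surface, level with it; the furniture and walls round the work are solid. World frame = base frame: x ahead of the robot, y to its left, z up, the work surface at z = 0. Lengths are in mm, angles in rad, forces in N, time in s.
With the tool pointing down it reaches from about 350 to 975 mm from the base axis. Payload 7.1 kg.
Tool frame: the origin (TCP) lies at the very end of the fingers, on their centre line; the grasp point (between the pads) lies 19 mm behind it (ctrl.pinch_z is the distance from the TCP to the grasp point, in mm); z points along the fingers, y is the direction in which the jaws open and shut (so a half turn about z gives the same grasp; the last joint's range is limited). The gripper opens to 88 mm and grips with 3 to 60 N. Pads are 20 mm wide; open, the fingers measure 115 mm over their backs; the gripper's body (75 mm by 178 mm) begins 61 mm behind the grasp point.
Start: joints at [-1.239, 0.423, 1.63, -0, 1.089, -0.019], TCP at [214.797, -586.913, 186.475] pointing down, gripper open.
Joint ranges: [-3, 3], [-0.9, 2.11], [0.09, 2.58], [-1.31, 4.45], [0.11, 2.69], [-2.54, 2.54]. Speed limits (rad/s): [2.39, 2.39, 3.01, 3.14, 3.14, 3.14].

INTERFACE

Orientations are given as a rotation vector (axis times angle).
In Python, from workcell import ctrl gives the robot as it stands.
- The arm moves only by the shell command python3 -m inch 'ROWS' [OPENING]. ROWS is JSON, a list of rows, each an object with "xyz": the shift along the tool's x, y, z in cm, a list of three; "spin": the turn about the tool's z in degrees. A call has 1 to 20 rows; each row is the pose to reach, as a shift and turn from the pose measured when the call began, along the tool's axes at that moment; what a row does not reach only later rows make up. A row lasts 1/10 s, in which the tool goes at most 50 mm and 8.59 degrees, less where a joint would pass 70% of its speed; a pose out of reach is approached as far as the arm can. A call with a gripper value outside its range is refused whole. OPENING is the closure, from 0 (fully open) to 1 (shut), set as the call begins (- or left out, the last holds). The fingers move at their own pace and stop on an object; the grip force is fixed at half the most. Time passes only in rows, so rows that repeat a pose let the fingers close. It gives the time, the measured TCP pose, the force and the opening at its end, in the units of the state.
- ctrl.get_obs(): the state, without advancing time (a new reading comes with each control period).
- ctrl.get_image(name): name is "scene" or "top"; returns the picture (480x640x3 uint8, red, green, blue); there is no depth.
- ctrl.camera_info(name): a dict with "camera_matrix" (3x3 intrinsics, pixels), "R" (3x3) and "t" (3): a world point X has camera coordinates R X + t. Camera axes: x right, y down, z forward; pixel columns grow to the right and rows downward; lengths in mm; the calibration is good to about 2 mm. A picture is of the moment at which its call begins. camera_info takes no time and is no camera call.
- ctrl.close_job(): hands the job in, once; it reports no verdict.
The state is a dict: "t": time; "qpos": joint angles; "qvel": joint speeds; "joint_torque": joint torques, N m; "ee_pos": TCP position; "orientation": TCP orientation; "ft_force": force on the tool from outside, world axes, zero at the start; "moment": the same for the moment, N m; "width": finger opening in mm.
Only numpy, scipy, OpenCV 4.12 (cv2) and the standard library are available. Lean on these libraries where they do the work, as an engineer would, in place of code of your own. Each camera call takes 0.05 s, during which the arm holds its last target. There are 200 camera calls.

TASK

Take the pile on the bench apart and put each thing in its own place: stand the dropper bottle in the round cup, set the petri dish flat and centred on the metal dish stand, slip the roll of tape over the upright post until it lies flat on the post's foot, and lay the carton from the bottom of the pile flat in the tray, inside its four corner brackets. Never let the bottle or the dish tip over, and leave the timer and the yellow tube rack where they are.

Things in the scene. Friction and masses are not known exactly. Their poses are not given: they have to be found in the camera images.
- bottle_center (a point): centre (half-way up) of a small upright white dropper bottle with a blue cap, 34 mm in diameter and 78 mm tall; the straight body reaches 23 mm above this point, the 20 mm wide cap is above that. It starts standing on the dish, so it must come off first. z up.
- dish_center (a point): centre of a closed round petri dish, 61 mm in diameter, 12 mm high, beige inside. It starts lying near one end of the carton's top, with the bottle on it, overhanging the carton's long sides by 3 mm. The lid is fast. z up.
- tape_center (a point): centre of a roll of pale clear tape lying flat, 66 mm in diameter, 12 mm high, with an open core 42 mm wide. It starts lying near the other end of the carton's top, overhanging the long sides by 5 mm; about 8 mm of gap separates it from the dish. z up.
- carton_center (a point): centre (half-way up) of a closed white and grey carton, 55 mm (x) by 120 mm (y) by 50 mm high (z). It is the bottom of the pile and starts lying on the worktop. The dish and the tape lie along its y axis, one on each half.
- cup_seat (a point): centre of the inner floor of a low round grey cup that is fixed to the worktop: the bottle's place. Inside 52 mm wide and 17 mm deep, 62 mm wide outside, floor 5 mm above the worktop, rim at 22 mm.
- stand_seat (a point): centre of the flat top of a round waisted metal stand that is fixed to the worktop: the dish's place. The top is 60 mm in diameter, without a rim, 20 mm above the worktop.
- post_seat (a point): centre of a round grey foot with an upright post, fixed to the worktop: the tape roll's place. The foot is 56 mm in diameter and this point is at its upper face, 8 mm above the worktop; the post, 24 mm in diameter with a tapered tip, rises 32 mm above this point.
- tray_seat (a point): centre of the floor of a flat grey rectangular tray fixed to the worktop: the carton's place. Plate 86 mm (x) by 150 mm (y), floor 4 mm above the worktop; low brackets at the four corners, 15 mm high above the floor, leave 75 mm (x) by 140 mm (y) between them. The carton lies with its long side along the tray's y axis, either way round.
- timer: square white bench timer, 66 by 66 by 19 mm, lying loose beyond the pile, to the left; origin at the centre of its underside. A bystander to leave alone.
- rack: yellow tube rack, 84 by 124 by 27 mm, standing loose beyond the pile; origin at the centre of its underside. A bystander to leave alone.
Not all that is in view belongs to the job. What is meant by the part that bears bottle_center is not purple, and is the larger of those in its own colour. Several things look just like the part that bears tray_seat: the one meant starts farthest to the robot's right.

How it is judged (in metres and radians):
At the end, for the whole second after the job is handed in: All released and at rest, heights within 6 mm: bottle upright on the cup's floor and dish flat on the stand (centres within 12 mm), tape flat on the foot with the post through it, carton flat on the tray's floor inside the brackets (within 15 mm, long sides parallel within 0.25 rad) (horizontal distance between bottle_center and cup_seat below 0.012 m and z of bottle_center in the frame of cup_seat between 0.033 and 0.045 m and angle between each of bottle_center, tape_center's own z axis and vertical below 0.15 rad and horizontal distance between dish_center and stand_seat below 0.012 m and z of dish_center in the frame of stand_seat between 0 and 0.012 m and angle between each of dish_center, carton_center's own z axis and vertical below 0.12 rad and horizontal distance between tape_center and post_seat below 0.014 m and z of tape_center in the frame of post_seat between 0 and 0.012 m and horizontal distance between carton_center and tray_seat below 0.015 m and z of carton_center in the frame of tray_seat between 0.019 and 0.031 m and angle between the y axis of carton_center and the y axis of tray_seat, either way round below 0.25 rad and linear speed of each of bottle, dish, tape, carton below 0.02 m/s); the robot touches nothing.
It fails at once if the bottle is tipped by more than 0.8 rad (angle between bottle_center's own z axis and vertical above 0.8 rad).
It fails at once if the dish is tipped by more than 0.8 rad (angle between dish_center's own z axis and vertical above 0.8 rad).
It fails at once if the timer is moved by more than 30 mm (distance of timer from where it was at the start of the episode above 0.03 m).
It fails at once if the yellow rack is moved by more than 30 mm (distance of rack from where it was at the start of the episode above 0.03 m).
It also fails if it takes over 122 s, if anything falls off the work surface, if the arm or the gripper's body presses on something with over 40 N, if the wrist force passes 120 N, or if a joint passes its speed limit or range.

## Working session

There is one attempt and no reset: what is moved stays moved. The work goes in short steps, Python scripts to look and compute and a shell command to move; the robot and the scene stay as the last step left them, time stands still between calls to the robot, and variables do not carry over. Pictures are saved under pics/ and viewed, about 12 in all and at most 16, crops included, and the job is handed in when it is done.

```bash
mkdir -p pics; ls
python3 - <<'E'
from workcell import ctrl
import cv2
for n in("scene","top"):
    im=ctrl.get_image(n); cv2.imwrite(f"pics/{n}0.png",im[:,:,::-1])
    c=ctrl.camera_info(n); print(n,c)
print(ctrl.get_obs(), ctrl.pinch_z)
E
```

```text
pics
scene {'camera_matrix': array([[559.8639035 ,   0.        , 315.89987792],
       [  0.        , 559.8639035 , 238.14757397],
       [  0.        ,   0.        ,   1.        ]]), 'R': array([[ 0.70899038, -0.70501522,  0.01691699],
       [-0.31312018, -0.33619859, -0.88821521],
       [ 0.63189271,  0.62443899, -0.45911605]]), 't': array([-407.98826914,  275.12031834, 1058.94269422])}
top {'camera_matrix': array([[539.61576379,   0.        , 319.18966698],
       [  0.        , 539.61576379, 232.63850467],
       [  0.        ,   0.        ,   1.        ]]), 'R': array([[-0.02644505, -0.99964174, -0.00412879],
       [-0.97907397,  0.02673418, -0.20174104],
       [ 0.20177914, -0.00129266, -0.9794302 ]]), 't': array([   7.77934864,  585.78247908, 1328.87440008])}
{'t': 0.1, 'qpos': array([-1.23901508e+00,  4.23764610e-01,  1.63055965e+00,  1.98061442e-06,
        1.08861612e+00, -1.89596841e-02]), 'qvel': array([-0.00096886, -0.00229711, -0.00339615, -0.00119719,  0.00101027,
       -0.00066724]), 'joint_torque': array([ 1.13833044e-03, -5.45612669e+01, -2.74324161e+01,  6.45510620e-02,
        1.87582523e-02, -1.75377033e-05]), 'ee_pos': array([ 214.62251672, -586.43220056,  185.80053988]), 'orientation': array([-3.09209593e+00, -5.47889136e-01,  3.26912195e-04]), 'ft_force': array([-0.40130914, -0.20241568, -0.71969001]), 'moment': array([0.0709305 , 0.01130806, 0.03830886]), 'width': 88.00916798618222} 18.700000000000003
```

View pics/scene0.png

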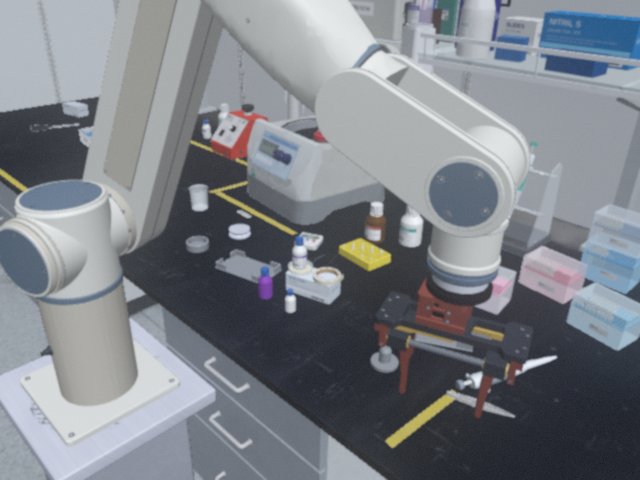

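View pics/top0.png

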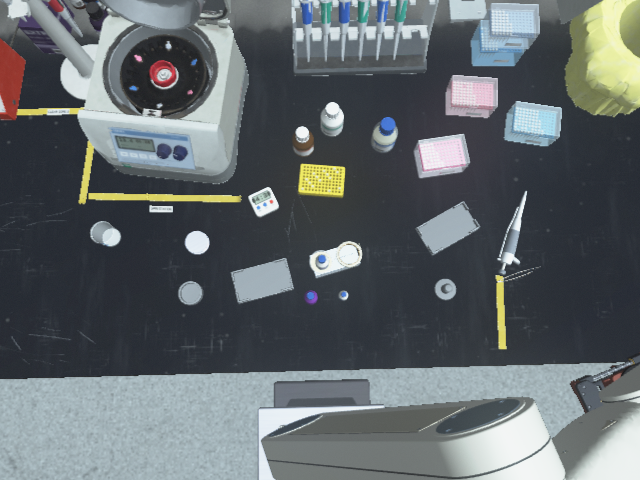

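The top view shows the pile with the bottle at (321,258) and the tape at (347,255). The cup is at (190,293), the stand at (197,243), the post at (445,289), the right-hand tray at (448,228), the timer at (263,202) and the rack at (322,180). Next I'll zoom in for exact measurements.

```bash
cat > h.py <<'E'
import numpy as np, cv2
from workcell import ctrl
def ray(n,u,v):
    c=ctrl.camera_info(n);R=c["R"];t=c["t"];d=R.T@np.linalg.solve(c["camera_matrix"],[u,v,1.]);return -R.T@t,d
def onz(n,u,v,z):
    o,d=ray(n,u,v);return o+d*(z-o[2])/d[2]
def proj(n,X):
    c=ctrl.camera_info(n);p=c["camera_matrix"]@(c["R"]@np.asarray(X,float)+c["t"]);return p[:2]/p[2]
def snap(n,f,box=None,k=1):
    im=ctrl.get_image(n)[:,:,::-1].copy();cv2.imwrite(f"pics/raw_{f}.png",im)
    if box:
        x,y,w,h=box;im=cv2.resize(im[y:y+h,x:x+w],None,fx=k,fy=k,interpolation=cv2.INTER_CUBIC)
    cv2.imwrite(f"pics/{f}.png",im)
E
python3 - <<'E'
from h import *
im=cv2.imread("pics/top0.png")
def cr(x,y,w,h,k): return cv2.resize(im[y:y+h,x:x+w],(w*k,h*k),interpolation=cv2.INTER_CUBIC)
a=cr(300,235,70,70,5);b=cr(410,200,75,105,5)[:350*2]
c=cr(172,225,50,85,5)
H=525
out=np.zeros((H,350+375+10,3),np.uint8)
out[:350,:350]=a;out[:525,360:735]=b
cv2.imwrite("pics/crop1.png",out)
cs=cr(172,225,50,85,5)
s=cv2.imread("pics/scene0.png")
s2=cv2.resize(s[225:320,175:370],None,fx=4,fy=4,interpolation=cv2.INTER_CUBIC)
cv2.imwrite("pics/crop2.png",s2[:600,:800])
hsv=cv2.cvtColor(im,cv2.COLOR_BGR2HSV)
m=((hsv[:,:,2]>85)).astype(np.uint8)
n,l,st,ce=cv2.connectedComponentsWithStats(m)
for i in range(1,n):
    x,y,w,h,A=st[i]
    if 60<A<6000 and 150<y<320 and 80<x<500:
        cnt=max(cv2.findContours((l==i).astype(np.uint8),0,2)[0],key=len)
        (u,v),r,ang=cv2.minAreaRect(cnt)
        print(st[i],ce[i].round(1),np.round((u,v),1),np.round(r,1),round(ang,1), onz("top",u,v,0).round(0)[:2],cv2.minEnclosingCircle(cnt))
E
```

```text
[ 298  163   48   35 1448] [321.3 180.2] [321.2 180.1] [46.  31.5] 4.4 [745. -17.] ((321.238037109375, 180.19703674316406), 26.70962142944336)
[248 187  31  31 629] [263.3 201.7] [263.4 201.8] [25. 25.] 63.4 [688. 141.] ((263.0, 202.0), 16.155593872070312)
[497 190  30  85 886] [511.9 237.7] [511.1 231.7] [23.3 85.9] 5.3 [ 587. -523.] ((514.0, 232.0), 43.68075942993164)
[ 415  201   66   55 1835] [447.3 227.9] [447.8 227.7] [32.9 57.8] 60.3 [ 602. -354.] ((447.5, 227.0), 32.515480041503906)
[149 205  24   8 170] [160.4 208.9] [160.5 208.5] [ 7. 23.] 90.0 [677. 421.] ((160.5, 208.5), 12.020915031433105)
[ 90 221  31  26 603] [104.8 233.8] [104.8 234.6] [31.1 23.7] 38.7 [608. 568.] ((105.0, 234.5), 15.976645469665527)
[184 230  26  25 491] [196.7 242.2] [196.5 242. ] [24.7 23.3] 45.0 [581. 321.] ((196.61111450195312, 242.3333282470703), 12.720865249633789)
[ 309  241   54   38 1329] [335.5 258.8] [335.5 258.2] [27.4 54.7] 73.3 [528. -50.] ((336.1639404296875, 258.91802978515625), 27.836572647094727)
[ 230  258   64   46 1937] [262.  280.5] [261.8 280.5] [33.5 58.7] 75.4 [473. 147.] ((261.8295593261719, 280.31817626953125), 32.898597717285156)
[495 269  35  81 689] [502.1 308. ] [502.3 305.6] [31.  85.2] 16.0 [ 391. -481.] ((514.0, 309.0), 42.72011947631836)
[434 279  23  22 366] [445.1 289. ] [445. 289.] [21.2 21.2] 45.0 [ 438. -334.] ((445.0, 289.0), 11.180439949035645)
[178 281  25  24 486] [190.  292.7] [190.  292.5] [23. 24.] 90.0 [447. 336.] ((190.0, 293.0), 12.649210929870605)
[305 290  13  15 154] [310.9 296.8] [311. 297.] [14. 12.] 90.0 [426.  18.] ((310.5, 297.0), 7.159010887145996)
[338 290  11  11  92] [343.  295.1] [343. 295.] [9.8 9.8] 26.6 [429. -66.] ((343.0, 295.0), 5.385264873504639)
```

View pics/crop1.png

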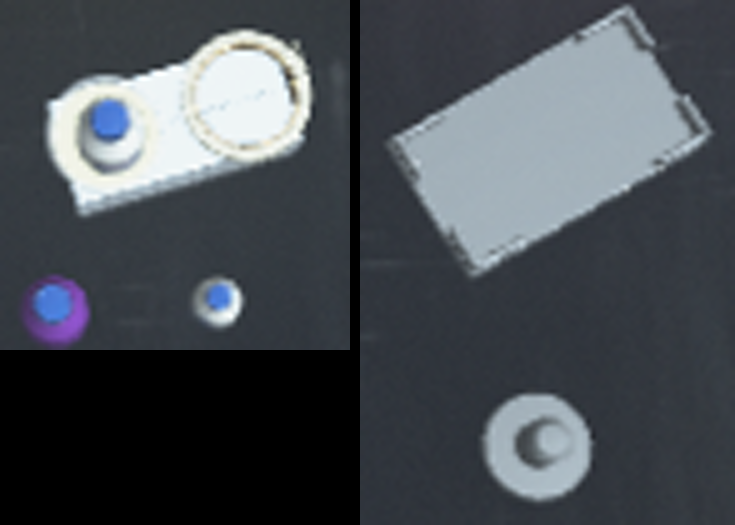

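View pics/crop2.png

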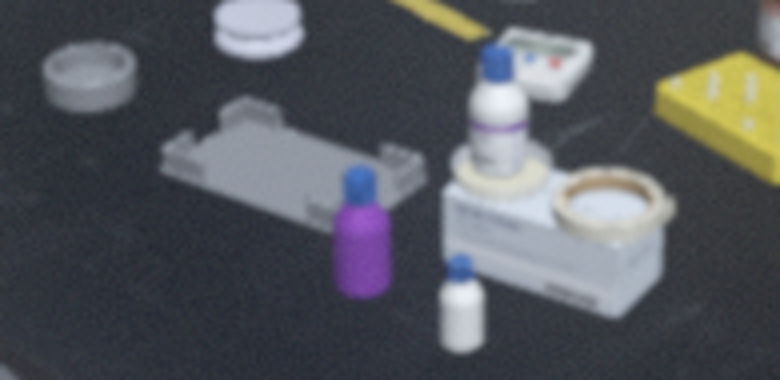

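Run:
```python
from h import *
from scipy.spatial.transform import Rotation as Ro
im=cv2.imread("pics/top0.png");hsv=cv2.cvtColor(im,cv2.COLOR_BGR2HSV);h,s,v=cv2.split(hsv)
def comp(m,box):
    x,y,w,hh=box;mm=np.zeros_like(v);mm[y:y+hh,x:x+w]=m[y:y+hh,x:x+w].astype(np.uint8)
    n,l,st,ce=cv2.connectedComponentsWithStats(mm);i=1+st[1:,4].argmax();return (l==i).astype(np.uint8),ce[i],st[i]
m,c,st=comp((h>100)&(h<130)&(s>120),(309,245,25,25));print("cap",c,st,onz("top",*c,137)[:2].round(1))
m,c,st=comp((h>10)&(h<35)&(s>22)&(v>90),(333,238,32,32));print("tape",c,st);k=cv2.findContours(m,0,1)[0];k=max(k,key=len)
print(cv2.minEnclosingCircle(k),cv2.fitEllipse(k));
u,w=cv2.fitEllipse(k)[0];T=onz("top",u,w,57);print("tape",T.round(1))
D=onz("top",319.98,260.98,57);print("dish eye",D.round(1),"tape eye",onz("top",349,253.8,57).round(1))
for nm,u,w,z in(("cup",190,292.7,13),("stand",196.7,242.2,17),("post",445.1,289,6),("tray",447.6,227.9,5)):print(nm,onz("top",u,w,z).round(1))
# sizes
for nm,p,q,z in(("tape d",(349-63/5,253.8),(349+63/5,253.8),60),("cup d",(177.5,292),(202.5,292),20),("foot d",(434,289),(456,289),8),("stand",(183.7,242),(209.7,242),20)):
    print(nm,np.linalg.norm(onz("top",*p,z)-onz("top",*q,z)).round(1))
f=lambda x,y,X,Y:((x+.5)/5-.5+X,(y+.5)/5-.5+Y)
B=[onz("top",*f(x-360,y,410,200),4)[:2] for x,y in((388,143),(630,8),(710,132),(475,275))];B=np.array(B);print("tray corners",B.round(0),B.mean(0).round(1))
d=B[1]-B[0]+B[2]-B[3];print("tray long yaw deg",np.degrees(np.arctan2(d[1],d[0])))
print("lens",np.linalg.norm(B-np.roll(B,1,0),axis=1))
# carton corners: bottom near edge and top far-left corner
L=[onz("top",*f(83,213,300,235),0),onz("top",*f(302,150,300,235),0),onz("top",*f(50,100,300,235),50),onz("top",*f(77,203,300,235),50)]
print(np.round(L,1));d=L[1]-L[0];print("carton yaw",np.degrees(np.arctan2(d[1],d[0])),np.linalg.norm(d),np.linalg.norm(L[2]-L[3]))
d=T-D;print("dish-tape",np.degrees(np.arctan2(d[1],d[0])),np.linalg.norm(d))
a=cv2.cvtColor(cv2.imread("pics/scene0.png"),cv2.COLOR_BGR2HSV);h,s,v=cv2.split(a)
m,c,st=comp((h>100)&(h<130)&(s>100),(288,228,22,30));print("scene cap",c,st)
o1,d1=ray("scene",*c);o2,d2=ray("top",*comp((cv2.split(hsv)[0]>100)&(cv2.split(hsv)[0]<130)&(cv2.split(hsv)[1]>120),(309,245,25,25))[1])
t=np.linalg.lstsq(np.c_[d1,-d2],o2-o1,rcond=None)[0];print("cap 2view",o1+d1*t[0],o2+d2*t[1])
R=Ro.from_rotvec(ctrl.get_obs()["orientation"]).as_matrix();print(R.round(3))
```

```text
cap [321.27906977 258.72093023] [318 255   7   8  43] [505.7 -11.2]
tape [352.27906977 248.1627907 ] [340 243  20  18  43]
((349.0, 253.0), 10.816754341125488) ((348.426025390625, 254.37380981445312), (21.031837463378906, 21.90346908569336), 7.670093536376953)
tape [527.6 -81.2  57. ]
dish eye [512.5  -8.   57. ] tape eye [529.  -82.7  57. ]
cup [444.9 332.6  13. ]
stand [577.6 316.8  17. ]
post [ 437.4 -333.3    6. ]
tray [ 600.6 -352.3    5. ]
tape d 64.3
cup d 64.9
foot d 57.4
stand 68.7
tray corners [[ 602. -266.]
 [ 673. -401.]
 [ 604. -439.]
 [ 530. -307.]] [ 602.3 -353.2]
tray long yaw deg -61.440482209189206
lens [ 83.90368072 153.10053003  79.14797106 150.73965634]
[[ 478.2    3.     0. ]
 [ 508.6 -114.     0. ]
 [ 530.8   18.2   50. ]
 [ 477.3    5.6   50. ]]
carton yaw -75.42881326041581 120.90511947566941 55.00532348602441
dish-tape -78.34893964701158 74.6952215901973
scene cap [298.58333333 240.08333333] [295 236   8   9  60]
cap 2view [505.2184623   -9.93448451 130.29422195] [506.75738257 -11.21121466 130.53934932]
[[ 0.939  0.344 -0.   ]
 [ 0.344 -0.939  0.001]
 [ 0.    -0.001 -1.   ]]
```

```bash
cat > go.py <<'E'
import sys,numpy as np
from h import ctrl
from scipy.spatial.transform import Rotation as Ro
x,y,z=map(float,sys.argv[1:4]);o=ctrl.get_obs();R=Ro.from_rotvec(o["orientation"]).as_matrix()
p=R.T@(np.array([x,y,z])-o["ee_pos"])/10
cur=np.degrees(np.arctan2(R[1,1],R[0,1]))
s="-"
if len(sys.argv)>4: s=round(((-(float(sys.argv[4])-cur))+90)%180-90,1)
print("shift cm",p.round(2),"spin",s,"cur yaw",cur.round(1),"tcp",o["ee_pos"].round(1),"w",round(o["width"],1),"q6",o["qpos"][[0,5]].round(2),"t",o["t"])
E
python3 go.py 506 -10.5 186 14.6
```

```text
shift cm [ 4.715e+01 -4.408e+01  4.000e-02] spin -84.5 cur yaw -69.9 tcp [ 214.6 -586.4  185.8] w 88.0 q6 [-1.24 -0.02] t 0.1
```

```bash
python3 -m inch '[{"xyz":[4,-3.7,0],"spin":-7},{"xyz":[8,-7.4,0],"spin":-14},{"xyz":[12,-11.1,0],"spin":-21},{"xyz":[15,-14,0],"spin":-28},{"xyz":[18,-17,0],"spin":-35},{"xyz":[21,-20,0],"spin":-42},{"xyz":[24,-23,0],"spin":-49},{"xyz":[27,-26,0],"spin":-56},{"xyz":[30,-28,0],"spin":-63},{"xyz":[33,-31,0],"spin":-70},{"xyz":[36,-34,0],"spin":-77},{"xyz":[39,-37,0],"spin":-84.5},{"xyz":[42,-40,0],"spin":-84.5},{"xyz":[45,-42.5,0],"spin":-84.5},{"xyz":[47.1,-44.1,0],"spin":-84.5},{"xyz":[47.15,-44.1,0],"spin":-84.5},{"xyz":[47.15,-44.1,0],"spin":-84.5}]' 0; python3 go.py 506 -10.5 88 14.6
python3 -c "
from h import *
snap('scene','s1',(220,160,200,150),4)"
```

```text
t: 1.8
ee_pos: [505.4, -10.1, 186.0]
orientation: [-1.918, -2.486, 0.0]
ft_force: [-0.6, 0.2, -0.6]
width: 87.8
shift cm [-0.07  0.06  9.8 ] spin 0.1 cur yaw 14.7 tcp [505.4 -10.1 186. ] w 87.8 q6 [-0.04 -0.3 ] t 1.8
```

View pics/s1.png

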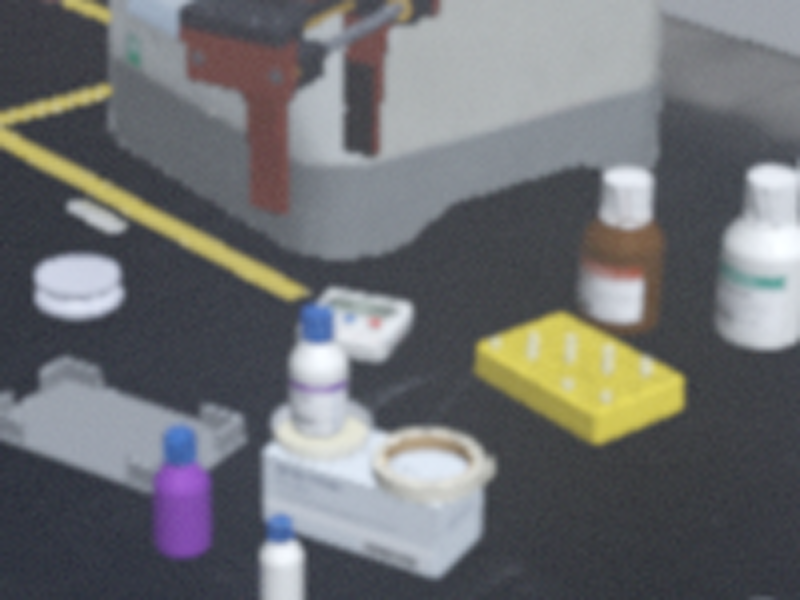

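The gripper is centred above the bottle, and the stand's top ellipse sits at about (239.5,229) in the scene view. I'll descend and grip, then check the stand and cup across both views.

```bash
python3 -m inch '[{"xyz":[-0.03,0.03,2],"spin":0},{"xyz":[-0.07,0.06,4]},{"xyz":[-0.07,0.06,6]},{"xyz":[-0.07,0.06,8]},{"xyz":[-0.07,0.06,9.3]},{"xyz":[-0.07,0.06,9.8]},{"xyz":[-0.07,0.06,9.8]}]' 0; python3 -m inch '[{"xyz":[0,0,0]},{"xyz":[0,0,0]},{"xyz":[0,0,0]},{"xyz":[0,0,0]},{"xyz":[0,0,0]},{"xyz":[0,0,0]},{"xyz":[0,0,0]},{"xyz":[0,0,0]}]' 1
python3 - <<'E'
from h import *
print("stand scene",onz("scene",239.5,229,20)); print("cup scene",onz("scene",(90+.5)/4-.5+175,(64+.5)/4-.5+225,22))
a=cv2.imread("pics/scene0.png")
print("top px->",onz("top",196.7,241.5,20))
E
```

```text
stand scene [573.566122   309.31244506  20.        ]
cup scene [442.34939982 328.03996258  22.        ]
top px-> [578.90062114 316.1237529   20.        ]$[1]: bad value
$[0]: bad value
```

```bash
python3 -m inch '[{"xyz":[-0.03,0.03,2],"spin":0},{"xyz":[-0.07,0.06,4],"spin":0},{"xyz":[-0.07,0.06,6],"spin":0},{"xyz":[-0.07,0.06,8],"spin":0},{"xyz":[-0.07,0.06,9.3],"spin":0},{"xyz":[-0.07,0.06,9.8],"spin":0},{"xyz":[-0.07,0.06,9.8],"spin":0}]' 0; python3 -m inch '[{"xyz":[0,0,0],"spin":0},{"xyz":[0,0,0],"spin":0},{"xyz":[0,0,0],"spin":0},{"xyz":[0,0,0],"spin":0},{"xyz":[0,0,0],"spin":0},{"xyz":[0,0,0],"spin":0},{"xyz":[0,0,0],"spin":0},{"xyz":[0,0,0],"spin":0}]' 1
```

```text
t: 2.55
ee_pos: [505.1, -11.6, 87.7]
orientation: [-1.92, -2.483, 0.001]
ft_force: [0.2, 0.2, 0.4]
width: 87.9
t: 3.35
ee_pos: [505.1, -11.6, 87.7]
orientation: [-1.92, -2.483, 0.001]
ft_force: [-0.2, -0.4, 0.8]
width: 27.3
```

```bash
python3 -m inch '[{"xyz":[0,0,0],"spin":0},{"xyz":[0,0,0],"spin":0}]'
python3 - <<'E'
from h import *
a=ctrl.get_image('scene')[:,:,::-1];b=ctrl.get_image('top')[:,:,::-1]
cv2.imwrite('pics/raw_s2.png',a);cv2.imwrite('pics/raw_t2.png',b)
o=np.hstack([cv2.resize(a[190:310,250:350],(400,480),interpolation=2),cv2.resize(b[205:305,275:375],(400,400),interpolation=2)[:480] if 0 else cv2.resize(b[200:320,270:370],(400,480),interpolation=2)])
cv2.imwrite('pics/c2.png',o)
E
```

```text
t: 3.55
ee_pos: [505.1, -11.6, 87.6]
orientation: [-1.92, -2.483, 0.002]
ft_force: [-1.1, 0.5, -0.2]
width: 18.9
```

View pics/c2.png

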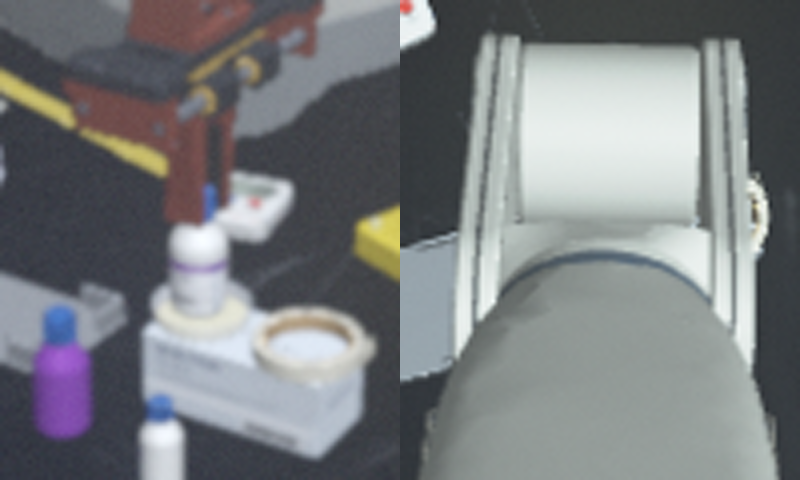

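Run:
```python
from h import *
f=lambda p:((p-np.array([250,190]))*4).round(0)
for X in((505,-11.6,88),(497,-14,88),(513,-9,88),(506,-10.5,62),(506,-10.5,124),(506,-10.5,140),(506,-10.5,88)):print(X,f(proj("scene",X)),f(proj("top",X)))
print(ctrl.get_obs()["width"])
```

```text
(505, -11.6, 88) [196. 265.] [286. 288.]
(497, -14, 88) [189. 270.] [290. 301.]
(513, -9, 88) [203. 259.] [281. 276.]
(506, -10.5, 62) [196. 301.] [284. 293.]
(506, -10.5, 124) [196. 210.] [284. 278.]
(506, -10.5, 140) [196. 186.] [284. 274.]
(506, -10.5, 88) [196. 263.] [284. 287.]
18.797318769819892
```

Run:
```python
from h import *
c,s=np.cos(np.radians(14.7)),np.sin(np.radians(14.7))
for a in(-57,-44,44,57):
  for b in(-10,10):
    print(a,b,((proj("scene",(505.4+a*c-b*s,-10.1+a*s+b*c,186))-[220,160])*4).round(0))
```

```text
-57 -10 [276. 276.]
-57 10 [246. 267.]
-44 -10 [288. 267.]
-44 10 [258. 259.]
44 -10 [369. 211.]
44 10 [340. 204.]
57 -10 [380. 203.]
57 10 [352. 196.]
```

Run:
```python
from h import *
c,s=np.cos(np.radians(-69.9)),np.sin(np.radians(-69.9))
for a in(-57,-44,44,57):
    print(a,[ (proj("scene",(214.6+a*c,-586.4+a*s,z))).round(0) for z in (186,216)])
im=cv2.imread("pics/scene0.png");h=cv2.cvtColor(im,cv2.COLOR_BGR2HSV)
m=(((h[...,0]<12)|(h[...,0]>172))&(h[...,1]>90)).astype(np.uint8);m[:360]=0
for ct in cv2.findContours(m,0,2)[0]:
    if cv2.contourArea(ct)>60:print(cv2.boundingRect(ct),ct[ct[:,0,1].argmax()])
```

```text
-57 [array([396., 405.]), array([398., 388.])]
-44 [array([405., 408.]), array([407., 391.])]
44 [array([470., 430.]), array([474., 413.])]
57 [array([481., 433.]), array([484., 416.])]
(476, 376, 15, 42) [[477 417]]
(400, 360, 8, 33) [[401 392]]
```

The visible fingertips sit about 27 mm above the reported TCP. The 18.8 mm width shows they are on the 20 mm cap. I'll open, go lower and regrip on the body.

```bash
python3 -m inch '[{"xyz":[0,0,0],"spin":0},{"xyz":[0,0,0],"spin":0},{"xyz":[0,0,0],"spin":0},{"xyz":[0,0,0],"spin":0},{"xyz":[0,0,0],"spin":0},{"xyz":[0,0,0],"spin":0},{"xyz":[0,0,0],"spin":0},{"xyz":[0,0,0],"spin":0}]' 0;python3 -m inch '[{"xyz":[0,0,0.8],"spin":0},{"xyz":[0,0,1.6],"spin":0},{"xyz":[0,0,2.2],"spin":0},{"xyz":[0,0,2.6],"spin":0},{"xyz":[0,0,2.6],"spin":0}]' 0; python3 -m inch '[{"xyz":[0,0,0],"spin":0},{"xyz":[0,0,0],"spin":0},{"xyz":[0,0,0],"spin":0},{"xyz":[0,0,0],"spin":0},{"xyz":[0,0,0],"spin":0},{"xyz":[0,0,0],"spin":0},{"xyz":[0,0,0],"spin":0},{"xyz":[0,0,0],"spin":0},{"xyz":[0,0,0],"spin":0},{"xyz":[0,0,0],"spin":0}]' 1
python3 - <<'E'
from h import *
snap('scene','s3',(230,170,150,120),4)
E
```

```text
t: 4.45
ee_pos: [505.0, -11.6, 87.6]
orientation: [-1.92, -2.483, 0.002]
ft_force: [-0.8, 0.2, -0.3]
width: 79.3
t: 4.95
ee_pos: [504.4, -11.5, 60.7]
orientation: [-1.919, -2.482, 0.003]
ft_force: [-0.8, 0.3, 0.5]
width: 87.8
t: 5.95
ee_pos: [504.4, -11.6, 60.8]
orientation: [-1.919, -2.482, 0.003]
ft_force: [-0.1, 0.1, 0.7]
width: 32.4
```

View pics/s3.png

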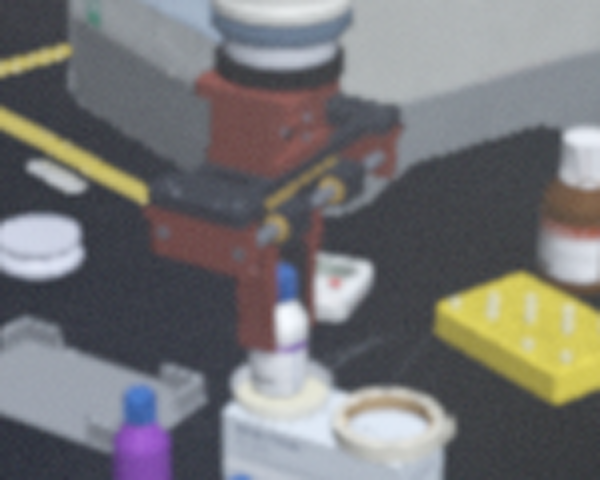

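The grip is on the body now (width 32.4). Next I lift and carry the bottle to the cup.

```bash
python3 -m inch '[{"xyz":[0,0,-0.5],"spin":0},{"xyz":[0,0,-1.5],"spin":0},{"xyz":[0,0,-3],"spin":0},{"xyz":[0,0,-5],"spin":0},{"xyz":[0,0,-7],"spin":0},{"xyz":[0,0,-7],"spin":0},{"xyz":[0,0,-7],"spin":0}]'; python3 go.py 444 332 130
python3 - <<'E'
from h import *
snap('top','t4')
snap('scene','s4')
b=cv2.imread('pics/raw_t4.png');a=cv2.imread('pics/raw_s4.png')
cv2.imwrite('pics/c4.png',np.hstack([cv2.resize(a[180:280,260:360],(400,400),interpolation=2),cv2.resize(b[225:325,160:260],(400,400),interpolation=2)]))
E
```

```text
t: 6.7
ee_pos: [505.0, -11.6, 131.2]
orientation: [-1.92, -2.483, 0.002]
ft_force: [-0.1, 0.1, -0.6]
width: 32.4
shift cm [34.79  2.75  0.17] spin - cur yaw 14.6 tcp [505.  -11.6 131.2] w 32.4 q6 [-0.05 -0.3 ] t 6.7
```

View pics/c4.png

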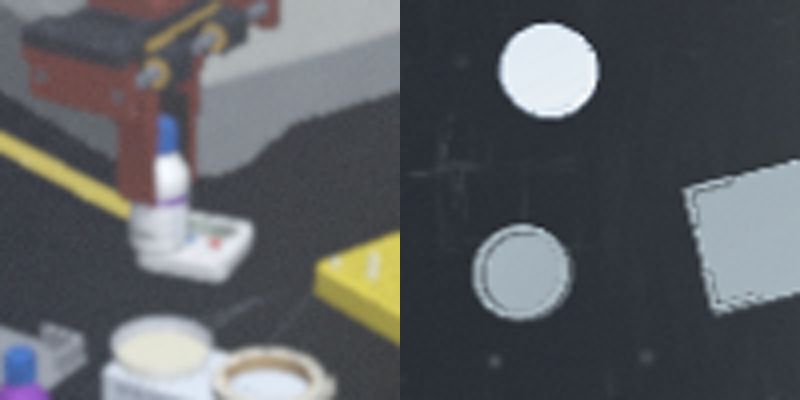

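The bottle is held upright and the dish stayed on the carton. In the top view the cup is at (190.0,292.6) and the stand at (197.0,242.3).

```bash
python3 -m inch '[{"xyz":[1,0.1,0],"spin":0},{"xyz":[3,0.3,0],"spin":0},{"xyz":[6,0.5,0],"spin":0},{"xyz":[9,0.7,0],"spin":0},{"xyz":[12,0.9,0],"spin":0},{"xyz":[15,1.2,0],"spin":0},{"xyz":[18,1.5,0],"spin":0},{"xyz":[21,1.8,0],"spin":0},{"xyz":[24,2,0],"spin":0},{"xyz":[27,2.2,0],"spin":0},{"xyz":[30,2.4,0],"spin":0},{"xyz":[32.5,2.6,0],"spin":0},{"xyz":[34,2.7,0],"spin":0},{"xyz":[34.8,2.75,0],"spin":0},{"xyz":[34.8,2.75,0],"spin":0},{"xyz":[34.8,2.75,0],"spin":0}]'; python3 go.py 444 332 30; python3 go.py 444 332 4
python3 - <<'E'
from h import *
snap('scene','s5',(160,140,150,130),4)
E
```

```text
t: 8.4
ee_pos: [443.0, 331.4, 130.5]
orientation: [-1.919, -2.481, 0.005]
ft_force: [-0.6, -0.2, -0.5]
width: 32.4
shift cm [1.000e-02 1.800e-01 1.005e+01] spin - cur yaw 14.6 tcp [443.  331.4 130.5] w 32.4 q6 [0.62 0.36] t 8.4
shift cm [1.000e-02 1.900e-01 1.265e+01] spin - cur yaw 14.6 tcp [443.  331.4 130.5] w 32.4 q6 [0.62 0.36] t 8.4
```

View pics/s5.png

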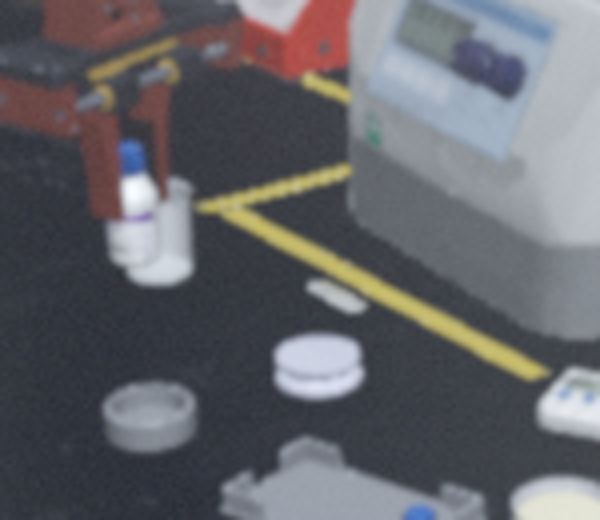

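Run:
```python
from h import *
f=lambda X:((proj("scene",X)-[160,140]+.5)*4).round(0)
print(f((444.5,332.3,22)),f((444.5,332.3,132)),f((444,331.5,171)),f((578,316.5,20)))
print(onz("scene",160+150/4-.4,140+403/4-.4,22),onz("scene",160+318/4-.4,140+357/4-.4,20))
```

```text
[150. 401.] [136. 254.] [131. 200.] [319. 353.]
[443.22449795 329.44820317  22.        ] [573.32586449 310.85563183  20.        ]
```

```bash
python3 -m inch '[{"xyz":[0,0.1,1.5],"spin":0},{"xyz":[0,0.15,4],"spin":0},{"xyz":[0,0.15,6.5],"spin":0},{"xyz":[0,0.15,8.5],"spin":0},{"xyz":[0,0.15,10],"spin":0},{"xyz":[0,0.15,11],"spin":0},{"xyz":[0,0.15,11.5],"spin":0},{"xyz":[0,0.15,12],"spin":0},{"xyz":[0,0.15,12.3],"spin":0},{"xyz":[0,0.15,12.5],"spin":0},{"xyz":[0,0.15,12.6],"spin":0},{"xyz":[0,0.15,12.6],"spin":0}]';python3 go.py 444 332 3.5
```

```text
t: 9.65
ee_pos: [443.9, 331.8, 4.9]
orientation: [-1.919, -2.481, 0.004]
ft_force: [-0.3, -0.2, 0.7]
width: 32.3
shift cm [0.02 0.02 0.14] spin - cur yaw 14.5 tcp [443.9 331.8   4.9] w 32.3 q6 [0.62 0.36] t 9.65
```

Within 1 mm of the floor with no contact force. Releasing, then rising.

```bash
python3 -m inch '[{"xyz":[0,0,0.05],"spin":0},{"xyz":[0,0,0.1],"spin":0},{"xyz":[0,0,0.1],"spin":0}]'; python3 -m inch '[{"xyz":[0,0,0],"spin":0},{"xyz":[0,0,0],"spin":0},{"xyz":[0,0,0],"spin":0},{"xyz":[0,0,0],"spin":0},{"xyz":[0,0,0],"spin":0},{"xyz":[0,0,0],"spin":0},{"xyz":[0,0,0],"spin":0},{"xyz":[0,0,0],"spin":0}]' 0; python3 -m inch '[{"xyz":[0,0,-2],"spin":0},{"xyz":[0,0,-5],"spin":0},{"xyz":[0,0,-8],"spin":0},{"xyz":[0,0,-11],"spin":0},{"xyz":[0,0,-13],"spin":0},{"xyz":[0,0,-13],"spin":0}]' 0
python3 - <<'E'
from h import *
snap('scene','s6');snap('top','t6')
a=cv2.imread('pics/raw_s6.png');b=cv2.imread('pics/raw_t6.png')
z=lambda i,x,y:cv2.resize(i[y:y+100,x:x+100],(400,400),interpolation=2)
cv2.imwrite('pics/c6.png',np.vstack([np.hstack([z(a,150,180),z(a,255,225)]),np.hstack([z(b,290,210)[:200],z(b,290,230)[:200]])])[:600])
cv2.imwrite('pics/c6.png',np.hstack([z(a,150,180),z(a,255,225),z(b,285,210)])[:, :1200][:,::1][:, :1200])
i=cv2.imread('pics/c6.png');cv2.imwrite('pics/c6.png',cv2.resize(i,(800,267),interpolation=cv2.INTER_AREA))
E
```

```text
t: 9.95
ee_pos: [443.9, 331.8, 3.9]
orientation: [-1.919, -2.481, 0.004]
ft_force: [0.1, 0.1, 0.4]
width: 32.6
t: 10.75
ee_pos: [443.9, 331.8, 3.9]
orientation: [-1.919, -2.481, 0.004]
ft_force: [0.0, -0.2, -0.2]
width: 87.4
t: 11.35
ee_pos: [446.4, 332.9, 136.8]
orientation: [-1.92, -2.482, -0.004]
ft_force: [-0.2, -0.5, 0.2]
width: 87.8
```

View pics/c6.png

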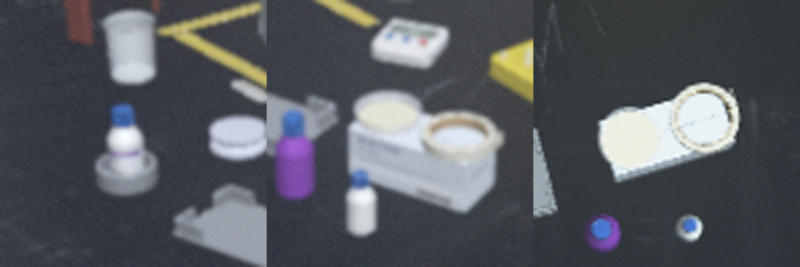

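The bottle stands in the cup, and the dish and tape now show clearly. Next I'll measure the dish, tape and carton.

Run:
```python
from h import *
b=cv2.imread('pics/raw_t6.png');h,s,v=cv2.split(cv2.cvtColor(b,cv2.COLOR_BGR2HSV))
H=b[230:285,300:370]
m=((h>10)&(h<40)&(s>22)&(v>120)).astype(np.uint8);m[:,:300]=0;m[:,370:]=0;m[:232]=0;m[:285]=m[:285];m[285:]=0
n,l,st,ce=cv2.connectedComponentsWithStats(m)
for i in range(1,n):
    if st[i,4]>15:
        k=max(cv2.findContours((l==i).astype(np.uint8),0,1)[0],key=len);print(st[i],ce[i].round(1),[np.round(q,1) for q in cv2.minEnclosingCircle(k)])
# bright outline of whole pile; Hough circles on upscaled
g=cv2.resize(cv2.cvtColor(b[230:290,298:374],cv2.COLOR_BGR2GRAY),None,fx=8,fy=8,interpolation=cv2.INTER_CUBIC)
cc=cv2.HoughCircles(cv2.GaussianBlur(g,(0,0),4),cv2.HOUGH_GRADIENT,1,60,param1=60,param2=18,minRadius=60,maxRadius=125)
for x,y,r in (cc[0][:8] if cc is not None else []):
    u,w=(x+.5)/8-.5+298,(y+.5)/8-.5+230;print(round(u,1),round(w,1),"r",round(r/8*2.57,1),onz("top",u,w,57).round(1))
big=cv2.resize(b[230:290,298:374],None,fx=10,fy=10,interpolation=2);cv2.imwrite('pics/c7.png',big)
```

```text
[340 243  19   7  25] [349.  245.2] [array([349., 248.]), np.float64(9.1)]
348.6 253.9 r 33.7 [528.9 -81.7  57. ]
321.1 261.2 r 30.7 [511.7 -10.9  57. ]
```

View pics/c7.png

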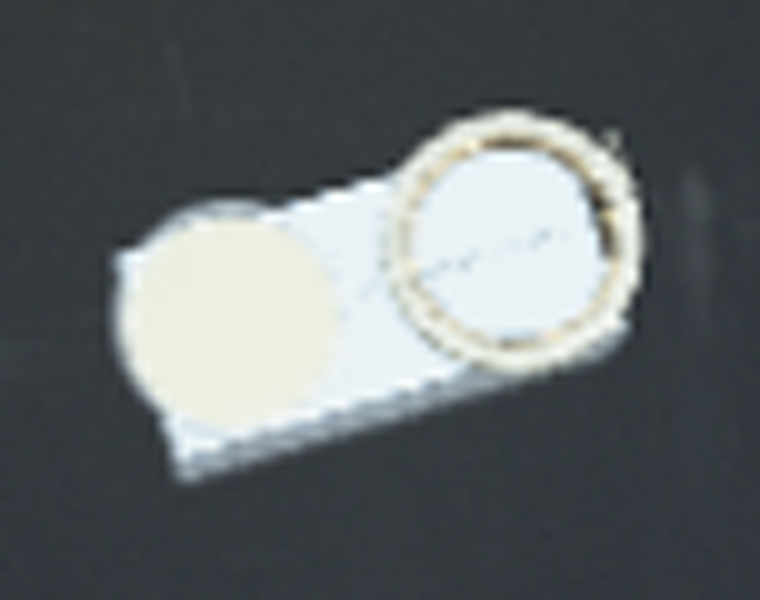

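```bash
python3 go.py 511.7 -10.9 100 14.2
```

```text
shift cm [-34.85  -2.08   3.3 ] spin 0.3 cur yaw 14.5 tcp [444.6 331.6 133.8] w 88.0 q6 [0.62 0.36] t 11.45
```

```bash
python3 -m inch '[{"xyz":[-3,-0.2,0],"spin":0.3},{"xyz":[-7,-0.5,0],"spin":0.3},{"xyz":[-11,-0.7,0],"spin":0.3},{"xyz":[-15,-1,0],"spin":0.3},{"xyz":[-19,-1.2,0],"spin":0.3},{"xyz":[-23,-1.4,0],"spin":0.3},{"xyz":[-27,-1.7,1],"spin":0.3},{"xyz":[-30,-1.9,2],"spin":0.3},{"xyz":[-33,-2,3],"spin":0.3},{"xyz":[-34.5,-2.1,3.3],"spin":0.3},{"xyz":[-34.85,-2.1,3.3],"spin":0.3},{"xyz":[-34.85,-2.1,3.3],"spin":0.3},{"xyz":[-34.85,-2.1,3.3],"spin":0.3},{"xyz":[-34.85,-2.1,3.3],"spin":0.3}]' 0; python3 go.py 511.7 -10.9 11 14.2
```

```text
t: 12.85
ee_pos: [511.5, -9.9, 100.3]
orientation: [-1.924, -2.477, 0.003]
ft_force: [0.3, 0.2, 0.2]
width: 88.0
shift cm [-0.13  0.03  8.93] spin 0.1 cur yaw 14.3 tcp [511.5  -9.9 100.3] w 88.0 q6 [-0.04 -0.29] t 12.85
```

```bash
python3 -m inch '[{"xyz":[-0.1,0,2],"spin":0.1},{"xyz":[-0.13,0.03,4],"spin":0.1},{"xyz":[-0.13,0.03,6],"spin":0.1},{"xyz":[-0.13,0.03,7.5],"spin":0.1},{"xyz":[-0.13,0.03,8.5],"spin":0.1},{"xyz":[-0.13,0.03,8.9],"spin":0.1},{"xyz":[-0.13,0.03,8.9],"spin":0.1}]' 0
python3 -m inch '[{"xyz":[0,0,0],"spin":0},{"xyz":[0,0,0],"spin":0},{"xyz":[0,0,0],"spin":0},{"xyz":[0,0,0],"spin":0},{"xyz":[0,0,0],"spin":0},{"xyz":[0,0,0],"spin":0},{"xyz":[0,0,0],"spin":0},{"xyz":[0,0,0],"spin":0}]' 1
python3 - <<'E'
from h import *
snap('scene','s8',(230,180,150,130),4)
E
```

```text
t: 13.55
ee_pos: [511.7, -10.6, 11.2]
orientation: [-1.926, -2.476, 0.003]
ft_force: [0.6, 0.0, 0.6]
width: 88.4
t: 14.35
ee_pos: [511.5, -10.7, 11.5]
orientation: [-1.926, -2.476, 0.004]
ft_force: [-2.7, -0.6, 7.3]
width: 58.0
```

View pics/s8.png

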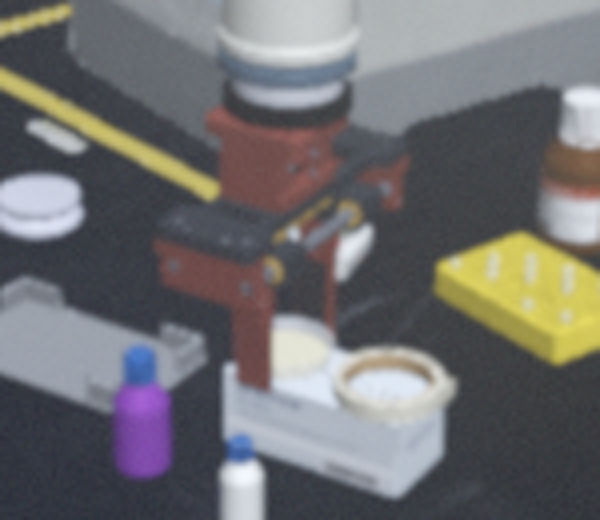

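```bash
python3 -m inch '[{"xyz":[0,0,0],"spin":0},{"xyz":[0,0,-0.3],"spin":0},{"xyz":[0,0,-0.8],"spin":0},{"xyz":[0,0,-1.4],"spin":0},{"xyz":[0,0,-2],"spin":0},{"xyz":[0,0,-2],"spin":0}]'
python3 - <<'E'
from h import *
snap('scene','s9',(250,210,90,75),6)
E
```

```text
t: 15.0
ee_pos: [512.5, -10.7, 32.6]
orientation: [-1.927, -2.477, 0.002]
ft_force: [-0.6, 0.1, 0.0]
width: 58.1
```

View pics/s9.png

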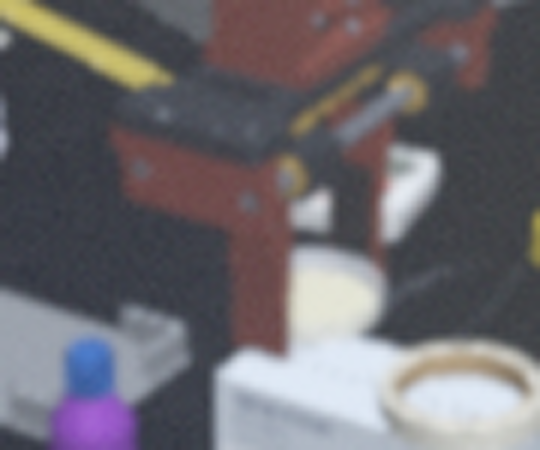

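```bash
python3 -m inch '[{"xyz":[0,0,-1.5],"spin":0},{"xyz":[0,0,-3.5],"spin":0},{"xyz":[0,0,-5.5],"spin":0},{"xyz":[0,0,-6.5],"spin":0},{"xyz":[0,0,-6.5],"spin":0},{"xyz":[0,0,-6.5],"spin":0}]'; python3 -c "
from h import *
print(onz('top',197.0,242.35,20))"; python3 go.py 577 315.3 97
```

```text
t: 15.65
ee_pos: [512.1, -10.8, 96.8]
orientation: [-1.926, -2.476, 0.003]
ft_force: [-0.6, -1.3, -0.7]
width: 58.1
[576.59257079 315.28666606  20.        ]
shift cm [ 3.001e+01  1.431e+01 -1.000e-02] spin - cur yaw 14.2 tcp [512.1 -10.8  96.8] w 58.1 q6 [-0.04 -0.29] t 15.65
```

```bash
python3 -m inch '[{"xyz":[0.8,0.4,0],"spin":0},{"xyz":[2.5,1.2,0],"spin":0},{"xyz":[5,2.4,0],"spin":0},{"xyz":[7.5,3.6,0],"spin":0},{"xyz":[10,4.8,0],"spin":0},{"xyz":[12.5,6,0],"spin":0},{"xyz":[15,7.2,0],"spin":0},{"xyz":[17.5,8.4,0],"spin":0},{"xyz":[20,9.6,0],"spin":0},{"xyz":[22.5,10.8,0],"spin":0},{"xyz":[25,12,0],"spin":0},{"xyz":[27.5,13.1,0],"spin":0},{"xyz":[29.2,13.9,0],"spin":0},{"xyz":[30,14.3,0],"spin":0},{"xyz":[30,14.3,0],"spin":0},{"xyz":[30,14.3,0],"spin":0}]'
python3 - <<'E'
from h import *
snap('scene','s10',(200,170,80,80),6)
f=lambda X:((proj("scene",X)-[200,170]+.5)*6).round(0)
c,s=np.cos(np.radians(14.2)),np.sin(np.radians(14.2))
o=ctrl.get_obs()["ee_pos"];print(o,"stand",f((577,315.3,20)),"exp dish",f((o[0],o[1],o[2]+44.5)))
E
python3 go.py 577 315.3 0;python3 go.py 577 315.3 -18
```

```text
t: 17.25
ee_pos: [576.4, 314.4, 96.4]
orientation: [-1.926, -2.476, 0.005]
ft_force: [0.1, 0.7, -0.7]
width: 58.2
[576.48150362 314.14096905  96.5420873 ] stand [238. 351.] exp dish [227. 117.]
shift cm [0.08 0.13 9.65] spin - cur yaw 14.2 tcp [576.5 314.1  96.5] w 58.3 q6 [0.48 0.23] t 17.3
shift cm [ 0.08  0.14 11.45] spin - cur yaw 14.2 tcp [576.5 314.1  96.5] w 58.3 q6 [0.48 0.23] t 17.3
```

View pics/s10.png

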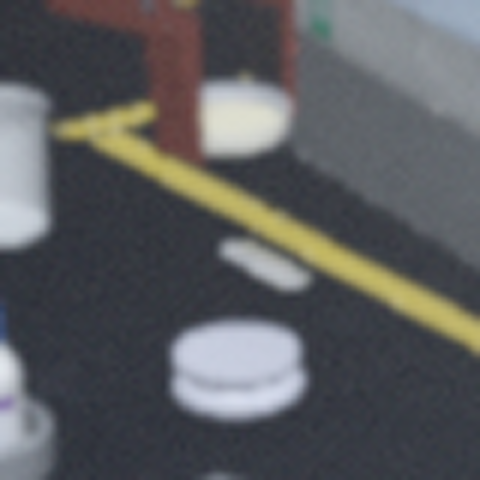

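Dish is level, centred at about (228,119) as predicted, and the stand is at (237,352), also as predicted. Lowering it now.

```bash
python3 -m inch '[{"xyz":[0,0.1,1.5],"spin":0},{"xyz":[0.08,0.13,4],"spin":0},{"xyz":[0.08,0.13,6.5],"spin":0},{"xyz":[0.08,0.13,8.5],"spin":0},{"xyz":[0.08,0.13,9.8],"spin":0},{"xyz":[0.08,0.13,10.5],"spin":0},{"xyz":[0.08,0.13,10.9],"spin":0},{"xyz":[0.08,0.13,11.2],"spin":0},{"xyz":[0.08,0.13,11.35],"spin":0},{"xyz":[0.08,0.13,11.4],"spin":0},{"xyz":[0.08,0.13,11.4],"spin":0}]'
```

```text
t: 18.4
ee_pos: [577.6, 315.5, -16.0]
orientation: [-1.927, -2.476, 0.002]
ft_force: [-0.9, -1.2, 4.8]
width: 58.2
```

```bash
python3 -m inch '[{"xyz":[0,0,0.1],"spin":0},{"xyz":[0,0,0.15],"spin":0},{"xyz":[0,0,0.15],"spin":0}]'
```

```text
t: 18.7
ee_pos: [578.5, 316.0, -16.8]
orientation: [-1.928, -2.477, -0.001]
ft_force: [-0.2, -0.5, 4.9]
width: 58.4
```

Contact is made at about 5 N. Releasing and rising.

```bash
python3 -m inch '[{"xyz":[0,0,0],"spin":0},{"xyz":[0,0,0],"spin":0},{"xyz":[0,0,0],"spin":0},{"xyz":[0,0,0],"spin":0},{"xyz":[0,0,0],"spin":0},{"xyz":[0,0,0],"spin":0},{"xyz":[0,0,0],"spin":0}]' 0; python3 -m inch '[{"xyz":[0,0,-1],"spin":0},{"xyz":[0,0,-3],"spin":0},{"xyz":[0,0,-6],"spin":0},{"xyz":[0,0,-9],"spin":0},{"xyz":[0,0,-12],"spin":0},{"xyz":[0,0,-12],"spin":0},{"xyz":[0,0,-12],"spin":0}]' 0; python3 go.py 528.9 -81.7 100 14.2
```

```text
t: 19.4
ee_pos: [578.5, 316.0, -16.8]
orientation: [-1.928, -2.477, -0.001]
ft_force: [-0.7, -0.2, 0.1]
width: 87.9
t: 20.1
ee_pos: [579.2, 316.0, 104.4]
orientation: [-1.928, -2.478, -0.003]
ft_force: [0.8, 0.3, 0.4]
width: 88.0
shift cm [-37.32 -14.64   0.32] spin 0.0 cur yaw 14.2 tcp [579.2 316.  104.4] w 88.0 q6 [0.48 0.23] t 20.1
```

```bash
python3 -m inch '[{"xyz":[-1.5,-0.6,0],"spin":0},{"xyz":[-4.5,-1.8,0],"spin":0},{"xyz":[-8,-3.1,0],"spin":0},{"xyz":[-12,-4.7,0],"spin":0},{"xyz":[-16,-6.3,0],"spin":0},{"xyz":[-20,-7.8,0],"spin":0},{"xyz":[-24,-9.4,0],"spin":0},{"xyz":[-28,-11,0],"spin":0},{"xyz":[-31.5,-12.4,0.2],"spin":0},{"xyz":[-34.5,-13.5,0.3],"spin":0},{"xyz":[-36.5,-14.3,0.3],"spin":0},{"xyz":[-37.3,-14.6,0.3],"spin":0},{"xyz":[-37.3,-14.6,0.3],"spin":0},{"xyz":[-37.3,-14.6,0.3],"spin":0}]' 0; python3 go.py 528.9 -81.7 18
python3 - <<'E'
from h import *
a=ctrl.get_image('scene')[:,:,::-1];b=ctrl.get_image('top')[:,:,::-1]
z=lambda i,x,y:cv2.resize(i[y:y+100,x:x+100],(400,400),interpolation=2)
cv2.imwrite('pics/raw_t11.png',b)
cv2.imwrite('pics/c11.png',np.hstack([z(a,255,215),z(b,150,215)]))
g=cv2.resize(cv2.cvtColor(b[225:260,180:215],cv2.COLOR_BGR2GRAY),None,fx=8,fy=8,interpolation=2)
cc=cv2.HoughCircles(cv2.GaussianBlur(g,(0,0),4),cv2.HOUGH_GRADIENT,1,60,param1=60,param2=18,minRadius=75,maxRadius=115)
print([((x+.5)/8-.5+180,(y+.5)/8-.5+225,r/8*2.62,onz("top",(x+.5)/8-.5+180,(y+.5)/8-.5+225,27)) for x,y,r in cc[0][:2]] if cc is not None else None)
E
```

```text
t: 21.5
ee_pos: [528.7, -81.0, 99.7]
orientation: [-1.928, -2.477, -0.003]
ft_force: [0.1, -0.4, -0.2]
width: 87.5
shift cm [-0.1   0.    8.17] spin - cur yaw 14.2 tcp [528.7 -81.   99.7] w 87.5 q6 [-0.18 -0.43] t 21.5
[(np.float32(197.25), np.float32(242.125), np.float32(30.490248), array([575.82148391, 313.03326545,  27.        ]))]
```

View pics/c11.png

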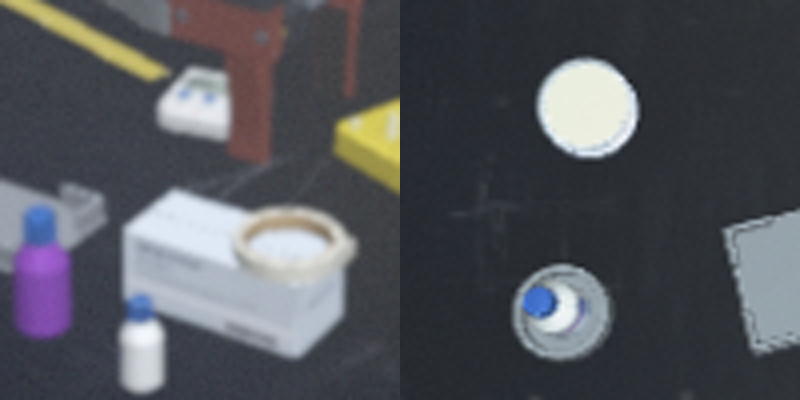

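The dish sits centred on the stand (about 2 mm off) and the bottle stands in the cup. Now the tape.

```bash
python3 -m inch '[{"xyz":[-0.05,0,2],"spin":0},{"xyz":[-0.1,0,4],"spin":0},{"xyz":[-0.1,0,6],"spin":0},{"xyz":[-0.1,0,7.2],"spin":0},{"xyz":[-0.1,0,7.8],"spin":0},{"xyz":[-0.1,0,8],"spin":0},{"xyz":[-0.1,0,8],"spin":0}]' 0
python3 -m inch '[{"xyz":[0,0,0],"spin":0},{"xyz":[0,0,0],"spin":0},{"xyz":[0,0,0],"spin":0},{"xyz":[0,0,0],"spin":0},{"xyz":[0,0,0],"spin":0},{"xyz":[0,0,0],"spin":0},{"xyz":[0,0,0],"spin":0},{"xyz":[0,0,0],"spin":0}]' 1
python3 -m inch '[{"xyz":[0,0,-0.3],"spin":0},{"xyz":[0,0,-1],"spin":0},{"xyz":[0,0,-2.5],"spin":0},{"xyz":[0,0,-4],"spin":0},{"xyz":[0,0,-6],"spin":0},{"xyz":[0,0,-8],"spin":0},{"xyz":[0,0,-8],"spin":0},{"xyz":[0,0,-8],"spin":0}]'
python3 go.py 437.5 -333 100
```

```text
t: 22.3
ee_pos: [529.7, -81.0, 20.3]
orientation: [-1.926, -2.479, -0.004]
ft_force: [-0.1, -0.2, -0.4]
width: 87.8
t: 23.1
ee_pos: [529.9, -81.2, 20.7]
orientation: [-1.927, -2.479, -0.004]
ft_force: [0.0, -0.2, 6.0]
width: 64.4
t: 23.9
ee_pos: [530.0, -81.4, 100.8]
orientation: [-1.927, -2.48, -0.004]
ft_force: [0.6, -0.1, -0.5]
width: 64.5
shift cm [-22.1  -15.18  -0.  ] spin - cur yaw 14.3 tcp [530.  -81.4 100.8] w 64.5 q6 [-0.18 -0.43] t 23.9
```

```bash
python3 -m inch '[{"xyz":[-0.7,-0.5,0],"spin":0},{"xyz":[-2,-1.4,0],"spin":0},{"xyz":[-4,-2.8,0],"spin":0},{"xyz":[-6.2,-4.3,0],"spin":0},{"xyz":[-8.5,-5.8,0],"spin":0},{"xyz":[-10.8,-7.4,0],"spin":0},{"xyz":[-13,-8.9,0],"spin":0},{"xyz":[-15.3,-10.5,0],"spin":0},{"xyz":[-17.5,-12,0],"spin":0},{"xyz":[-19.5,-13.4,0],"spin":0},{"xyz":[-21.3,-14.6,0],"spin":0},{"xyz":[-22.1,-15.2,0],"spin":0},{"xyz":[-22.1,-15.2,0],"spin":0},{"xyz":[-22.1,-15.2,0],"spin":0}]'
python3 - <<'E'
from h import *
a=ctrl.get_image('scene')[:,:,::-1];cv2.imwrite('pics/raw_s12.png',a)
o=ctrl.get_obs()["ee_pos"];print(o)
cv2.imwrite('pics/c12.png',np.hstack([cv2.resize(a[280:390,330:440],(550,550),interpolation=2)]))
f=lambda X:((proj("scene",X)-[330,280]+.5)*5).round(0)
print("foot",f((437.5,-333,8)),"post tip",f((437.5,-333,40)),"tape",f((o[0],o[1],o[2]+36)))
E
python3 go.py 437.5 -333 0
```

```text
t: 25.3
ee_pos: [436.7, -332.7, 99.5]
orientation: [-1.927, -2.478, -0.005]
ft_force: [-0.6, 0.6, -0.9]
width: 64.7
[ 437.01579696 -332.3846606    99.60402709]
foot [274. 398.] post tip [279. 335.] tape [296. 134.]
shift cm [-0.11  0.02  9.96] spin - cur yaw 14.3 tcp [ 437.  -332.4   99.6] w 64.4 q6 [-0.67 -0.93] t 25.35
```

View pics/c12.png

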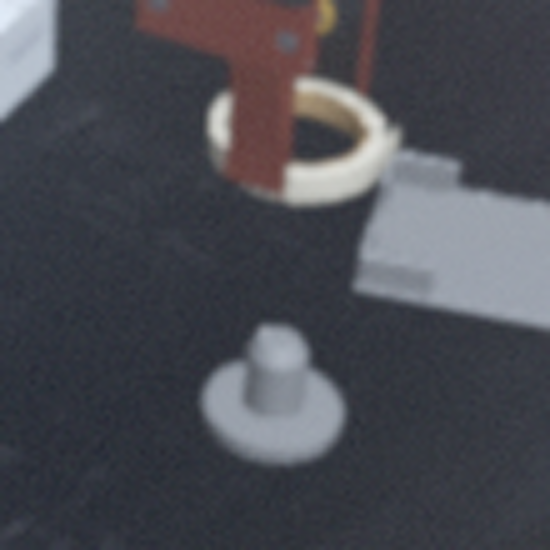

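Tape is held level at about (298,138), and the foot at (273,405) and the post match predictions. Lowering.

```bash
python3 -m inch '[{"xyz":[-0.1,0,2],"spin":0},{"xyz":[-0.1,0.02,4.5],"spin":0},{"xyz":[-0.1,0.02,6.5],"spin":0},{"xyz":[-0.1,0.02,8],"spin":0},{"xyz":[-0.1,0.02,9.5],"spin":0},{"xyz":[-0.1,0.02,10.7],"spin":0},{"xyz":[-0.1,0.02,11.4],"spin":0},{"xyz":[-0.1,0.02,11.8],"spin":0},{"xyz":[-0.1,0.02,12],"spin":0},{"xyz":[-0.1,0.02,12],"spin":0}]'
```

```text
t: 26.35
ee_pos: [437.7, -333.1, -20.2]
orientation: [-1.927, -2.479, -0.005]
ft_force: [0.2, 0.1, -0.7]
width: 64.8
```

```bash
python3 -m inch '[{"xyz":[0,0,0.05],"spin":0},{"xyz":[0,0,0.1],"spin":0},{"xyz":[0,0,0.1],"spin":0}]'; python3 -m inch '[{"xyz":[0,0,0],"spin":0},{"xyz":[0,0,0],"spin":0},{"xyz":[0,0,0],"spin":0},{"xyz":[0,0,0],"spin":0},{"xyz":[0,0,0],"spin":0},{"xyz":[0,0,0],"spin":0},{"xyz":[0,0,0],"spin":0}]' 0; python3 -m inch '[{"xyz":[0,0,-1],"spin":0},{"xyz":[0,0,-3],"spin":0},{"xyz":[0,0,-6],"spin":0},{"xyz":[0,0,-9],"spin":0},{"xyz":[0,0,-12],"spin":0},{"xyz":[0,0,-12],"spin":0},{"xyz":[0,0,-12],"spin":0}]' 0
```

```text
t: 26.65
ee_pos: [437.8, -333.2, -20.9]
orientation: [-1.927, -2.48, -0.005]
ft_force: [0.7, -1.4, -1.1]
width: 64.4
t: 27.35
ee_pos: [437.8, -333.2, -21.0]
orientation: [-1.927, -2.48, -0.005]
ft_force: [0.0, -0.3, 0.3]
width: 87.8
t: 28.05
ee_pos: [438.0, -333.9, 100.1]
orientation: [1.927, 2.48, 0.005]
ft_force: [-0.3, 1.1, 0.4]
width: 87.6
```

Run:
```python
from h import *
b=ctrl.get_image('top')[:,:,::-1].copy();cv2.imwrite('pics/raw_t13.png',b)
g=cv2.cvtColor(b,cv2.COLOR_BGR2GRAY)
sub=g[230:290,300:372];print("max",sub.max())
for th in(90,150,200):
    m=np.zeros_like(g);m[230:288,300:372]=(sub[:58]>th)
    n,l,st,ce=cv2.connectedComponentsWithStats(m);i=1+st[1:,4].argmax()
    k=max(cv2.findContours((l==i).astype(np.uint8),0,1)[0],key=len)
    r=cv2.minAreaRect(k);C=np.array([onz("top",u,v,50)[:2] for u,v in cv2.boxPoints(r)])
    L=np.linalg.norm(C-np.roll(C,1,0),axis=1);d=C-np.roll(C,1,0);j=L.argmax()
    print(th,st[i],np.round(r[0],1),C.mean(0).round(1),L.round(1),"yaw",np.degrees(np.arctan2(d[j,1],d[j,0])).round(1))
```

```text
max 242
90 [ 309  242   52   36 1142] [334.8 259.4] [516.8 -46.2] [ 61.9 123.3  62.2 122.2] yaw -75.8
150 [ 310  243   50   34 1052] [334.6 259.1] [517.6 -45.8] [ 59.  121.3  59.3 120.3] yaw -75.8
200 [310 243  50  32 963] [334.8 258.1] [520.  -46.3] [ 53.8 119.4  54.  118.5] yaw -75.8
```

```bash
python3 go.py 520 -46.3 90 14.2
```

```text
shift cm [25.77 15.1   1.  ] spin 0.1 cur yaw 14.3 tcp [ 437.4 -333.3   99. ] w 87.7 q6 [-0.67 -0.93] t 28.1
```

```bash
python3 -m inch '[{"xyz":[1,0.6,0],"spin":0},{"xyz":[3.5,2.1,0],"spin":0},{"xyz":[6.5,3.8,0],"spin":0},{"xyz":[10,5.9,0],"spin":0},{"xyz":[13.5,7.9,0],"spin":0},{"xyz":[17,10,0],"spin":0},{"xyz":[20.5,12,0.5],"spin":0},{"xyz":[23.5,13.8,1],"spin":0},{"xyz":[25.3,14.8,1],"spin":0},{"xyz":[25.8,15.1,1],"spin":0},{"xyz":[25.8,15.1,1],"spin":0},{"xyz":[25.8,15.1,1],"spin":0}]' 0; python3 go.py 520 -46.3 -8 14.2
```

```text
t: 29.3
ee_pos: [519.4, -46.5, 89.6]
orientation: [-1.927, -2.479, -0.004]
ft_force: [-0.1, 0.6, -0.0]
width: 87.9
shift cm [-0.03  0.06  9.76] spin 0.1 cur yaw 14.3 tcp [519.4 -46.5  89.6] w 87.9 q6 [-0.11 -0.37] t 29.3
```

```bash
python3 -m inch '[{"xyz":[0,0.05,1.5],"spin":0},{"xyz":[0,0.05,3.5],"spin":0},{"xyz":[0,0.05,5.5],"spin":0},{"xyz":[0,0.05,7.5],"spin":0},{"xyz":[0,0.05,9],"spin":0},{"xyz":[0,0.05,9.7],"spin":0},{"xyz":[0,0.05,9.7],"spin":0}]' 0
python3 -m inch '[{"xyz":[0,0,0],"spin":0},{"xyz":[0,0,0],"spin":0},{"xyz":[0,0,0],"spin":0},{"xyz":[0,0,0],"spin":0},{"xyz":[0,0,0],"spin":0},{"xyz":[0,0,0],"spin":0},{"xyz":[0,0,0],"spin":0},{"xyz":[0,0,0],"spin":0},{"xyz":[0,0,0],"spin":0}]' 1
python3 -m inch '[{"xyz":[0,0,-0.5],"spin":0},{"xyz":[0,0,-1.5],"spin":0},{"xyz":[0,0,-3],"spin":0},{"xyz":[0,0,-5],"spin":0},{"xyz":[0,0,-7],"spin":0},{"xyz":[0,0,-8],"spin":0},{"xyz":[0,0,-8],"spin":0},{"xyz":[0,0,-8],"spin":0}]'
python3 go.py 601.5 -352.7 73 28.6
```

```text
t: 30.0
ee_pos: [519.0, -46.9, -8.2]
orientation: [-1.927, -2.476, -0.002]
ft_force: [-1.1, 0.6, -0.3]
width: 87.5
t: 30.9
ee_pos: [519.3, -46.9, -7.7]
orientation: [-1.928, -2.477, -0.003]
ft_force: [-0.9, 0.2, 5.5]
width: 54.8
t: 31.7
ee_pos: [519.1, -47.1, 72.1]
orientation: [-1.928, -2.477, -0.002]
ft_force: [-0.6, 0.9, -2.3]
width: 54.7
shift cm [-31.65   0.48  -0.2 ] spin -14.4 cur yaw 14.2 tcp [519.1 -47.1  72.1] w 54.7 q6 [-0.12 -0.37] t 31.7
```

```bash
python3 -m inch '[{"xyz":[-0.8,0,0],"spin":-1},{"xyz":[-2.5,0,0],"spin":-2},{"xyz":[-5,0.1,0],"spin":-3},{"xyz":[-7.5,0.1,0],"spin":-4},{"xyz":[-10,0.2,0],"spin":-5},{"xyz":[-12.5,0.2,0],"spin":-6},{"xyz":[-15,0.2,0],"spin":-7},{"xyz":[-17.5,0.3,0],"spin":-8},{"xyz":[-20,0.3,0],"spin":-9},{"xyz":[-22.5,0.4,0],"spin":-10},{"xyz":[-25,0.4,0],"spin":-11},{"xyz":[-27.5,0.4,0],"spin":-12},{"xyz":[-30,0.5,0],"spin":-13},{"xyz":[-31.3,0.5,0],"spin":-14},{"xyz":[-31.7,0.5,0],"spin":-14.4},{"xyz":[-31.7,0.5,0],"spin":-14.4},{"xyz":[-31.7,0.5,0],"spin":-14.4}]'
python3 go.py 601.5 -352.8 -3 28.6
python3 - <<'E'
from h import *
a=ctrl.get_image('scene')[:,:,::-1];cv2.imwrite('pics/raw_s14.png',a)
b=cv2.imread('pics/raw_t13.png')
# tray in latest clear top view: fine corners by minAreaRect
g=cv2.cvtColor(b,cv2.COLOR_BGR2GRAY)
for th in(70,90,110):
    m=np.zeros_like(g);m[195:262,408:490]=g[195:262,408:490]>th
    n,l,st,ce=cv2.connectedComponentsWithStats(m);i=1+st[1:,4].argmax()
    k=max(cv2.findContours((l==i).astype(np.uint8),0,1)[0],key=len);r=cv2.minAreaRect(k)
    C=np.array([onz("top",u,v,5)[:2] for u,v in cv2.boxPoints(r)]);d=C-np.roll(C,1,0);L=np.linalg.norm(d,axis=1);j=L.argmax()
    print(th,st[i],C.mean(0).round(1),L.round(0),np.degrees(np.arctan2(d[j,1],d[j,0])).round(1))
E
```

```text
t: 33.4
ee_pos: [601.2, -352.1, 70.1]
orientation: [-1.601, -2.697, -0.003]
ft_force: [0.2, 0.8, -1.7]
width: 54.8
shift cm [-0.12  0.    7.31] spin 0.0 cur yaw 28.6 tcp [ 601.2 -352.1   70.1] w 54.8 q6 [-0.55 -1.05] t 33.4
70 [ 415  201   75   61 2764] [ 567.8 -381.4] [173. 183. 175. 179.] -61.7
90 [ 416  201   64   54 1706] [ 599.3 -354.3] [ 92. 158.  93. 156.] -61.7
110 [ 417  201   63   54 1631] [ 602.1 -352.9] [ 85. 157.  86. 155.] -61.7
```

```bash
python3 -m inch '[{"xyz":[-0.1,0,1],"spin":0},{"xyz":[-0.1,0,2.5],"spin":0},{"xyz":[-0.1,0,4],"spin":0},{"xyz":[-0.1,0,5],"spin":0},{"xyz":[-0.1,0,6],"spin":0},{"xyz":[-0.1,0,6.7],"spin":0},{"xyz":[-0.1,0,7.1],"spin":0},{"xyz":[-0.1,0,7.25],"spin":0},{"xyz":[-0.1,0,7.3],"spin":0},{"xyz":[-0.1,0,7.3],"spin":0}]'
```

```text
t: 34.45
ee_pos: [601.9, -352.8, -2.1]
orientation: [-1.601, -2.699, -0.003]
ft_force: [0.1, 0.2, -2.9]
width: 55.1
```

```bash
python3 -m inch '[{"xyz":[0,0,0.06],"spin":0},{"xyz":[0,0,0.12],"spin":0},{"xyz":[0,0,0.16],"spin":0},{"xyz":[0,0,0.16],"spin":0}]'; python3 -m inch '[{"xyz":[0,0,0],"spin":0},{"xyz":[0,0,0],"spin":0},{"xyz":[0,0,0],"spin":0},{"xyz":[0,0,0],"spin":0},{"xyz":[0,0,0],"spin":0},{"xyz":[0,0,0],"spin":0},{"xyz":[0,0,0],"spin":0}]' 0; python3 -m inch '[{"xyz":[0,0,-1],"spin":0},{"xyz":[0,0,-3],"spin":0},{"xyz":[0,0,-6],"spin":0},{"xyz":[0,0,-9],"spin":0},{"xyz":[0,0,-12],"spin":0},{"xyz":[0,0,-15],"spin":0},{"xyz":[0,0,-15],"spin":0}]' 0; python3 go.py 480 0 150
```

```text
t: 34.85
ee_pos: [602.0, -352.9, -3.6]
orientation: [-1.601, -2.699, -0.003]
ft_force: [-0.2, 0.9, -1.4]
width: 54.8
t: 35.55
ee_pos: [602.0, -352.8, -3.6]
orientation: [-1.601, -2.699, -0.003]
ft_force: [0.3, 0.4, 0.2]
width: 87.9
t: 36.25
ee_pos: [605.1, -355.1, 152.4]
orientation: [1.6, 2.697, 0.003]
ft_force: [-0.2, -0.3, 0.2]
width: 88.0
shift cm [37.16  6.04  0.12] spin - cur yaw 28.6 tcp [ 605.1 -355.1  152.4] w 88.0 q6 [-0.55 -1.05] t 36.25
```

Back the arm away to the emptied pile area and check all four placements numerically from the top view.

```bash
python3 -m inch '[{"xyz":[2,0.3,0],"spin":0},{"xyz":[6,1,0],"spin":0},{"xyz":[10,1.6,0],"spin":0},{"xyz":[14,2.3,0],"spin":0},{"xyz":[18,2.9,0],"spin":0},{"xyz":[22,3.6,0],"spin":0},{"xyz":[26,4.2,0],"spin":0},{"xyz":[30,4.9,0],"spin":0},{"xyz":[34,5.5,0],"spin":0},{"xyz":[36.5,6,0],"spin":0},{"xyz":[37.1,6,0],"spin":0},{"xyz":[37.1,6,0],"spin":0}]' 0
python3 - <<'E'
from h import *
b=ctrl.get_image('top')[:,:,::-1].copy();a=ctrl.get_image('scene')[:,:,::-1].copy()
cv2.imwrite('pics/raw_tF.png',b);cv2.imwrite('pics/raw_sF.png',a)
g=cv2.cvtColor(b,cv2.COLOR_BGR2GRAY)
def circ(nm,x,y,w,h,z,r0,r1):
    q=cv2.resize(g[y:y+h,x:x+w],None,fx=8,fy=8,interpolation=2);k=8/2.62
    cc=cv2.HoughCircles(cv2.GaussianBlur(q,(0,0),4),cv2.HOUGH_GRADIENT,1,40,param1=60,param2=15,minRadius=int(r0*k),maxRadius=int(r1*k))
    for X,Y,r in (cc[0][:2] if cc is not None else []):print(nm,"r",round(r/k,1),onz("top",(X+.5)/8-.5+x,(Y+.5)/8-.5+y,z).round(1))
circ("dish",178,223,40,40,27,28,34)
circ("tape outer",425,268,42,42,15,30,36)
circ("tape core",425,268,42,42,18,17,23)
circ("cup",172,273,40,40,15,28,34)
h,s,v=cv2.split(cv2.cvtColor(b,cv2.COLOR_BGR2HSV));m=((h>100)&(h<130)&(s>120));ys,xs=np.nonzero(m[270:315,170:215]);print("cap",onz("top",xs.mean()+170,ys.mean()+270,81).round(1),len(xs))
h,s,v=cv2.split(cv2.cvtColor(a,cv2.COLOR_BGR2HSV));p=proj("scene",(444,332,80)).astype(int);m=((h>100)&(h<130)&(s>100));y0,x0=p[1]-20,p[0]-20;ys,xs=np.nonzero(m[y0:y0+40,x0:x0+40]);print("scene cap",onz("scene",xs.mean()+x0,ys.mean()+y0,75).round(1),len(xs))
for th in(190,205,220):
    m=np.zeros_like(g);m[185:262,405:495]=g[185:262,405:495]>th
    n,l,st,ce=cv2.connectedComponentsWithStats(m);i=1+st[1:,4].argmax();k=max(cv2.findContours((l==i).astype(np.uint8),0,1)[0],key=len);r=cv2.minAreaRect(k)
    C=np.array([onz("top",u,v,54)[:2] for u,v in cv2.boxPoints(r)]);d=C-np.roll(C,1,0);L=np.linalg.norm(d,axis=1);j=L.argmax();print("carton",th,C.mean(0).round(1),L.round(0),np.degrees(np.arctan2(d[j,1],d[j,0])).round(1))
E
```

```text
t: 37.45
ee_pos: [479.6, -0.2, 151.2]
orientation: [1.598, 2.698, 0.003]
ft_force: [0.3, 0.7, -0.2]
width: 87.8
dish r 32.8 [578.2 314.1  27. ]
tape outer r 35.5 [ 441.3 -335.6   15. ]
tape core r 20.5 [ 437.6 -340.1   18. ]
cup r 31.0 [445.2 331.8  15. ]
cap [445.  330.3  81. ] 48
scene cap [444.5 331.6  75. ] 73
carton 190 [ 601.8 -351.5] [ 59. 122.  59. 121.] -60.6
carton 205 [ 602.3 -351.8] [ 57. 122.  57. 121.] -61.3
carton 220 [ 602.6 -351.6] [ 55. 121.  56. 120.] -61.1
```

Run:
```python
from h import *
a=cv2.imread('pics/raw_sF.png');x,y=345,325
hsv=cv2.cvtColor(a,cv2.COLOR_BGR2HSV)[y:y+65,x:x+80]
m=((hsv[...,0]>8)&(hsv[...,0]<45)&(hsv[...,1]>25)&(hsv[...,2]>90)).astype(np.uint8)
n,l,st,ce=cv2.connectedComponentsWithStats(m);i=1+st[1:,4].argmax();k=max(cv2.findContours((l==i).astype(np.uint8),0,1)[0],key=len)
print("seen box x,y,w,h",st[i][:4]+[x,y,0,0],"ellipse",cv2.fitEllipse(cv2.convexHull(k)))
T=np.linspace(0,6.283,60)
for c in((437.5,-333),(441,-335.6)):
  P=np.array([proj("scene",(c[0]+33*np.cos(t),c[1]+33*np.sin(t),z)) for t in T for z in(8,20)]);print("flat expected",c,P.min(0).round(1),np.ptp(P,axis=0).round(1),cv2.fitEllipse(cv2.convexHull(P.astype(np.float32)))[1:])
```

```text
seen box x,y,w,h [372 348   8   8] ellipse ((30.5, 26.5), (5.169842720031738, 9.899495124816895), 45.0)
flat expected (437.5, -333) [367.7 344.1] [33.5 26.1] ((26.101612091064453, 34.917964935302734), 98.82746887207031)
flat expected (441, -335.6) [369.8 343.9] [33.6 26.1] ((26.06571388244629, 34.922725677490234), 99.01322174072266)
```

Run:
```python
from h import *
x,y=350,325
d=cv2.absdiff(cv2.imread('pics/raw_sF.png'),cv2.imread('pics/raw_s12.png'))[y:y+65,x:x+70].max(2)
g=cv2.cvtColor(cv2.imread('pics/raw_sF.png'),cv2.COLOR_BGR2GRAY)[y:y+65,x:x+70]
for nm,m in(("diff",d>45),("bright",g>150),("bright",g>175)):
    n,l,st,ce=cv2.connectedComponentsWithStats(m.astype(np.uint8));i=1+st[1:,4].argmax()
    k=max(cv2.findContours((l==i).astype(np.uint8),0,1)[0],key=len);e=cv2.fitEllipse(cv2.convexHull(k))
    print(nm,st[i]+[x,y,0,0,0],np.round(e[1],1),round(e[2]))
for row in g[15:52:2,14:56:2]: print(' '.join(f'{q//10:2d}' for q in row))
```

```text
diff [368 344  38  26 369] [23.8 38. ] 104
bright [369 345  35  27 520] [25.7 34.6] 104
bright [369 346  35  25 296] [24.2 34.2] 103
 5  5  5  5  5  5  5  5  5  5  5  5  6  5  5  6  5  6  6  6  6
 5  5  5  5  5  5  5  5  5  5  5  5  5  5  5  5  6  5  5  6  6
 5  5  5  5  5  5  6  8 10  9  8  7  7  6  6  5  6  5  6  6  6
 5  5  5  5  7 12 17 19 19 17 15 15 15 16 13  8  5  6  5  6  6
 4  5  5  9 17 20 19 17 14 15 16 16 16 18 20 19 13  7  5  5  6
 5  5  7 17 20 18 16 15 12 14 16 17 17 15 14 17 19 15  7  6  6
 5  5 12 21 19 15 15 14 11 14 16 17 16 15 12 12 16 20 16  7  6
 5  5 12 20 16 15 15 14 10 11 14 15 14 14 14 11 12 20 21 11  7
 5  4 12 21 18 16 15 14 10 12 13 14 14 14 15 15 11 15 20 15 14
 5  5 10 20 21 17 16 13 10 12 13 13 14 14 15 16 14 17 21 19 14
 5  5  7 14 20 20 17 13 10 12 13 14 14 14 16 16 17 20 21 18 11
 5  5  6 11 15 20 21 19 15 14 14 14 14 15 17 18 20 21 19 14  6
 5  5  5  8 13 16 18 20 21 20 20 19 19 20 21 21 21 19 16  9  5
 5  5  4  5 10 14 16 17 19 19 21 21 21 21 20 20 19 17 10  5  6
 5  5  5  5  6 10 14 17 18 18 19 19 19 20 19 19 16 10  6  6  6
 5  5  5  5  5  5  8 12 14 16 17 18 18 18 16 13  7  5  5  5  6
 5  5  5  5  5  5  5  6  7  9 10 11 10  8  7  6  5  5  5  5  6
 4  5  5  5  5  4  5  5  5  5  5  5  5  5  5  5  5  5  5  5  5
 5  5  5  5  5  5  5  5  5  5  5  5  5  5  5  5  6  6  6  5  5
```

The tape outline in the scene view matches what a roll lying flat on the foot should give, within a pixel or two, with the post inside its core. Handing in.

```bash
python3 -c "
from workcell import ctrl
print(ctrl.close_job())"
```

```text
the job is handed in; nothing more can be done
None
```

I put all four things in their places and handed the job in at about 37.5 s of robot time. The hand-in gives no verdict. The final checks were numeric, because I had used all 16 picture views by then.

| Thing | Place | Distance from its place's measured centre | Notes |
|---|---|---|---|
| Bottle | cup | about 2 mm | upright; both cameras agree |
| Dish | stand | about 2 mm | looked level in the hand and centred on the stand |
| Tape | post | up to about 5 mm by its outer edge | outline matches a roll flat on the foot, with the post through the core |
| Carton | tray | about 1–2 mm | within about 1° of the tray's long side |

- **Fingertip height:** the visible fingertips sat about 27 mm above the reported TCP height, so the first grip closed on the bottle's cap. I opened without lifting, went lower and gripped the body. After that I worked out placing heights from each grasp height.
- **Check that disagreed:** the tape's core fit in the top view was about 7 mm from the post centre, and its outer edge about 5 mm. I trust these less because shadow and the post are mixed in, and the scene view showed the tape in place.
- **Not measured:** I did not measure the timer and rack again at the end. No move was aimed at them and no contact force showed.

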